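# Reset the tripped machine breaker on the leather bench

### The arm

A 6-joint arm with a two-finger parallel gripper is mounted at the origin on the work surface. World frame = base frame: x ahead of the robot, y to its left, z up, the work surface at z = 0. Lengths are in m, angles in rad, forces in N, time in s.
With the tool pointing down it reaches from about 0.375 to 0.9 m from the base axis. Payload 3.1 kg.
Tool frame: the origin (TCP) lies between the finger pads; the fingertips stand 11 mm ahead of it and the grasp point (between the pads) lies 8 mm behind it; z points along the fingers, y is the direction in which the jaws open and shut (so a half turn about z gives the same grasp; the last joint's range is limited). The gripper opens to 85 mm and grips with 20 to 120 N. Pads are 22 mm wide; open, the fingers measure 114 mm over their backs; the gripper's body (76 mm by 85 mm) begins 54 mm behind the grasp point. The pads swing forward as they close: fully open they stand 13 mm farther back than shut.
Start: joints at [0.976, 0.527, 1.433, -0, 1.181, -0.178], TCP at [0.253, 0.571, 0.242] pointing down, gripper open.
Joint ranges: [-3.08, 3.08], [-0.75, 2.2], [0.22, 2.44], [-1.43, 4.57], [0, 2.65], [-2.85, 2.85]. Speed limits (rad/s): [2.79, 2.79, 3.14, 3.14, 3.14, 3.14].

### API

Orientations are given as a unit quaternion [x, y, z, w].
In Python, from station import manip gives the robot as it stands. The module is installed in compiled form; this text tells all that it offers.
- The arm moves only by the tool arm_command, never from a script. Its argument "rows" is a list of rows, each a list of 3 entries, a list of its own where there are three numbers: the shift along the world's x, y, z in mm, then the turn about the world's z in rad, then the closure, from -1 (fully open) to 1 (shut), so that 0 is half open. A call has 1 to 12 rows; each row shifts and turns the commanded pose from where the row before left it; what a row does not reach is not made up. A row lasts 1/8 s, in which the tool goes at most 62.5 mm and 10.7 degrees, less where a joint would pass 70% of its speed; a pose out of reach is approached as far as the arm can. A call with a gripper value outside its range is refused whole. The fingers move at their own pace and stop on an object; "squeeze" is the grip in N (left out, the last holds). Time passes only in rows, so rows that do not move let the fingers close. It gives the time, the measured TCP pose, the force and the opening at its end, in the units of the state.
- manip.sense(): the state, without advancing time (a new reading comes with each control period).
- manip.snapshot(name): name is "side" or "top"; returns the picture (480x640x3 uint8, blue, green, red); there is no depth.
- manip.get_calibration(name): a dict with "fovy" (degrees; the focal length in pixels is half the picture's height over the tangent of half this angle, whatever the lens; pixels are square), "cx", "cy" (the principal point, pixels), "k1" (the pictures are not rectified: a ray, as slopes to the right and down, at radius r is drawn at 1 + k1 r^2 times it, then the intrinsics apply), "R" (3x3) and "t" (3): a world point X has camera coordinates R X + t. Camera axes: x right, y down, z forward; pixel columns grow to the right and rows downward; lengths in m; the calibration is good to about 2 mm. A picture is of the moment at which its call begins. get_calibration takes no time and is no camera call.
- manip.sign_off(): hands the job in, once; it reports no verdict.
The state is a dict: "t": time; "q": joint angles; "qd": joint speeds; "tau": joint torques, N m; "tcp_pos": TCP position; "tool_rot": TCP orientation; "force": force on the tool from outside, world axes, zero at the start; "ft_torque": the same for the moment, N m; "finger_gap": opening from 0.0 (shut) to 1.0 (fully open).
Only numpy, scipy, OpenCV 4.12 (cv2) and the standard library are available. Lean on these libraries where they do the work, as an engineer would, in place of code of your own. Each camera call takes 0.05 s, during which the arm holds its last target.

### The job

One of the two breakers on the bench has tripped: its lever stands about upright, half-way. Reset it: first push its lever firmly all the way to off (the side nearer you) until you feel it come up hard against its stop, then throw it fully on, leaning away from you like the lever of the breaker beside it, and let go. Use a steady hand and do not force the lever or the boxes; leave the other breaker on and the things around untouched.

Things in the scene. Friction and masses are not known exactly. Their poses are not given: they have to be found in the camera images.
- trip_box: grey enclosure of the TRIPPED breaker, 130 (x) x 80 (y) x 70 mm high, screwed to the bench. Origin: centre of its underside. Its +x axis is the ON direction (away from the robot, yaw at most 0.5 rad), -x is OFF. The lever comes out of the middle of its top face, right over the origin, and swings in the box's x-z plane; nothing else stands on the top face
- trip_lever (a joint): angle (rad) of the tripped breaker's lever about point trip_axis: 0 upright, + leans to box +x (on; stop at +0.70), - leans to -x (off). Starts -0.07 to 0.1. Turns with 0.1 N m of friction, stays where left. While tripped it is blocked hard towards on (at +0.17 to 0.56) until the latch inside is re-set at the off end. Once re-set it moves freely to on
- trip_axis (a point): centre of the lever's axis (parallel to box y), 60 mm above the bench, 10 mm under the top face. Pushing to off: from -0.10..-0.48 (differs per breaker) it takes 0.4 N m (9 N at 44 mm over the axis) for some 0.2 rad, then comes the hard off stop (at -0.30..-0.72, unknown beforehand). Only in the last 0.03 rad is the latch re-set: press slowly to 16 to 20 N at 44 mm; over 30 N is forcing it
- trip_tip (a point): centre of the free end of the tripped breaker's lever, 78 mm from its axis (138 mm above the bench when upright). The lever is a black plastic bar, 12 mm thick (x) x 26 mm wide (y), straight from the axis to this end, which is rounded and rises as the lever swings upright
- other_box: enclosure of the OTHER breaker, the same in shape, size and axes as trip_box, screwed to the bench; it is on and must be left on. Origin: centre of its underside
- other_lever (a joint): angle of the other breaker's lever, rad; same lever and meaning; starts fully on, at about +0.70, and must stay there
- mallet: bystander: wooden mallet lying on the bench beyond the breakers, head 45 x 70 x 56 mm, handle 170 mm towards -x of its frame, 25 mm thick; origin under the middle of the head's handle side
- dye_jar: bystander: amber glass jar, 60 mm across, 75 mm high; origin at the centre of its foot
- anvil: bystander: small brass bench anvil with a pointed horn, about 105 x 50 x 53 mm high; origin at the centre of its foot
Mind the look-alikes: they are no part of the job. What is shaped like the other_box but blue or red is not meant.

How it is judged:
By the outcome, as a careful person would: the job done as asked, in the order asked, and still so for the second after the job is handed in, with the robot touching nothing.
It also fails if it takes over 46 s, if anything falls off the work surface, if the arm or the gripper's body presses on something with over 40 N, if the wrist force passes 120 N, or if a joint passes its speed limit or range.

## Working session

There is one attempt and no reset: what is moved stays moved. The work goes in short steps, Python scripts to look and compute and a tool call to move; the robot and the scene stay as the last step left them, time stands still between calls to the robot, and variables do not carry over. Pictures are saved under pics/ and viewed, and the job is handed in when it is done.

Besides the shell and the picture viewer there is one more tool, called after "Emit:" as name([rows], argument=value, ...), one row to a line, values as JSON. arm_command: Moves the arm, as the interface text tells. Its arguments: {"type":"object","properties":{"rows":{"type":"array","items":{"type":"array"}},"squeeze":{"type":"number"}},"required":["rows"]}

```bash
mkdir -p pics; python3 - <<'E'
from station import manip
import cv2
for n in("side","top"):
    cv2.imwrite(f"pics/{n}0.png",manip.snapshot(n)); print(n,manip.get_calibration(n))
print(manip.sense())
E
```

```text
side {'fovy': 54.919705138740945, 'cx': 318.610519237915, 'cy': 239.67175236247215, 'k1': -0.059380388563916316, 'R': array([[ 0.85549485, -0.51759642, -0.01491684],
       [-0.3484696 , -0.5541722 , -0.75595113],
       [ 0.3830111 ,  0.65191037, -0.65445807]]), 't': array([-0.57463642,  0.28405014,  0.84483921])}
top {'fovy': 57.623175763307415, 'cx': 312.5280109799967, 'cy': 235.7281336963911, 'k1': -0.021536820491270255, 'R': array([[-5.33694826e-03, -9.99985758e-01, -3.98842652e-05],
       [-9.94851444e-01,  5.31358283e-03, -1.01204595e-01],
       [ 1.01203365e-01, -5.00444767e-04, -9.94865633e-01]]), 't': array([0.00798935, 0.62278847, 1.04623578])}
{'t': 0.1, 'q': array([ 9.75514661e-01,  5.28380220e-01,  1.43378615e+00,  8.58026439e-06,
        1.18141050e+00, -1.78501301e-01]), 'qd': array([ 0.00063082, -0.00066314, -0.00523   , -0.00101399, -0.00382957,
       -0.00053035]), 'tau': array([-2.11288284e-04, -4.43305886e+01, -1.78584981e+01, -2.22112876e-04,
        3.88432323e-03, -1.40989761e-05]), 'tcp_pos': array([0.25262396, 0.57098012, 0.24142334]), 'tool_rot': array([ 2.06886674e-01,  9.78364410e-01, -9.17281514e-04, -3.78008157e-04]), 'force': array([ 0.44204098,  0.0553091 , -0.38998847]), 'ft_torque': array([-1.17512958e-02, -4.67732493e-02, -7.07920348e-05]), 'finger_gap': 0.9988964177156036}
```

View pics/side0.png

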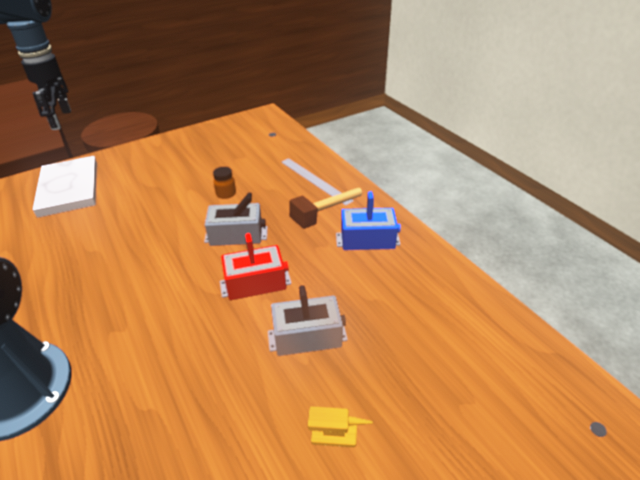

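View pics/top0.png

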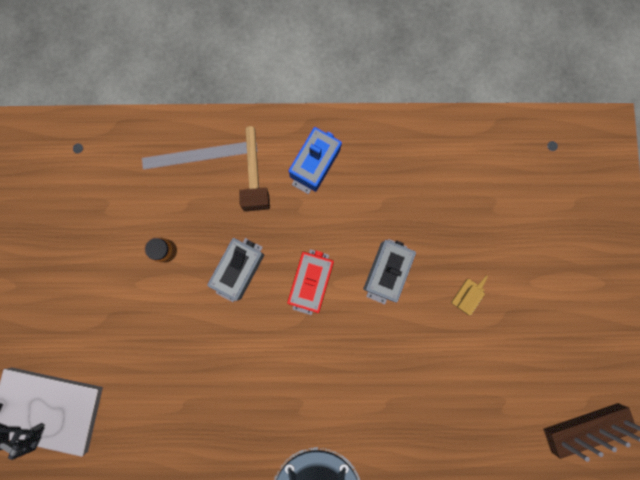

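The tripped breaker is the grey one at side (306,325) and top (390,271). The other grey one, at top (236,270), is on. I'll zoom in on the tripped one.

```bash
python3 - <<'E'
import cv2,numpy as np
t=cv2.imread("pics/top0.png")[225:315,350:430]; s=cv2.imread("pics/side0.png")[270:370,255:360]
a=cv2.resize(t,None,fx=6,fy=6,interpolation=cv2.INTER_CUBIC);cv2.imwrite("pics/tc.png",a)
a=cv2.resize(s,None,fx=6,fy=6,interpolation=cv2.INTER_CUBIC)[:600];cv2.imwrite("pics/sc.png",a)
E
```

```text
(no output)
```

View pics/tc.png

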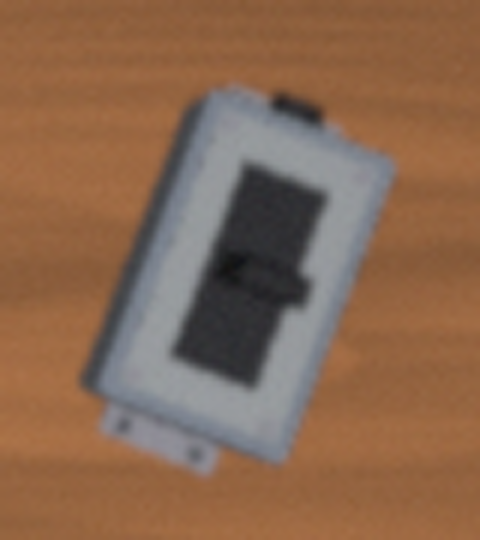

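View pics/sc.png

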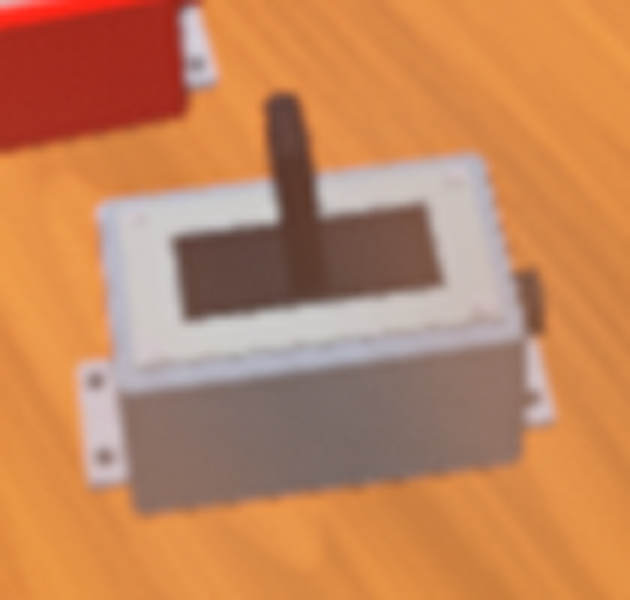

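Top crop: the top-face corners are at (205,95), (395,160), (285,462) and (98,388), with the lever across (262,280). Side crop: the corners are at (100,203), (478,155), (522,338) and (120,388), with the lever end at (283,97).

```bash
cat > h.py <<'E'
import numpy as np,cv2
from station import manip
def ray(n,px):
    c=manip.get_calibration(n); f=240/np.tan(np.radians(c["fovy"]/2))
    K=np.array([[f,0,c["cx"]],[0,f,c["cy"]],[0,0,1]]); 
    u=cv2.undistortPoints(np.array([[px]],float),K,np.array([c["k1"],0,0,0,0]))[0,0]
    R=np.array(c["R"]);t=np.array(c["t"]); d=R.T@np.array([u[0],u[1],1]); return -R.T@t,d
def onz(n,px,z):
    o,d=ray(n,px); return o+d*(z-o[2])/d[2]
E
python3 - <<'E'
from h import *
T=[np.array(p)/6+[350,225] for p in[(205,95),(395,160),(285,462),(98,388)]]
S=[np.array(p)/6+[255,270] for p in[(478,155),(522,338),(120,388),(100,203)]]
for n,P in(("top",T),("side",S)):
    W=np.array([onz(n,p,.07)[:2] for p in P]); print(n,W.round(4).tolist(),W.mean(0))
    e=(W[0]-W[3]+W[1]-W[2])/2; print("len",np.linalg.norm(e),"yaw",np.arctan2(e[1],e[0])); e=(W[0]-W[1]+W[3]-W[2])/2; print("wid",np.linalg.norm(e),"yaw",np.arctan2(-e[0],e[1]))
print("tip top",onz("top",np.array([262,280])/6+[350,225],.138)); print("tip side",onz("side",np.array([283,97])/6+[255,270],.138))
E
```

```text
top [[0.6058, -0.1658], [0.5795, -0.2405], [0.4614, -0.194], [0.4906, -0.1213]] [ 0.53434637 -0.1803994 ]
len 0.125202432262827 yaw -0.3719247335753779
wid 0.0788091324374867 yaw -0.35963023540452627
side [[0.6086, -0.1683], [0.5789, -0.2402], [0.463, -0.1912], [0.4919, -0.1205]] [ 0.53558352 -0.18001756]
len 0.12602021623231222 yaw -0.39437060062602075
wid 0.07710874299134486 yaw -0.39021670067440306
tip top [ 0.5312641  -0.17404489  0.138     ]
tip side [ 0.53702386 -0.16801464  0.138     ]
```

Emit:
arm_command([
  [[19,-45,0],0.037,1],
  [[19,-45,0],0,1],
  [[19,-45,0],0,1],
  [[19,-45,0],0,1],
  [[19,-45,0],0,1],
  [[19,-45,0],0,1],
  [[19,-45,0],0,1],
  [[19,-45,0],0,1],
  [[19,-45,0],0,1],
  [[19,-45,0],0,1],
  [[19,-45,0],0,1],
  [[19,-45,0],0,1],
], squeeze=40)

```text
t: 1.6
tcp_pos: [0.4812, 0.03, 0.2421]
tool_rot: [0.189, 0.982, 0.0, -0.0]
force: [0.9, 1.1, -0.2]
finger_gap: 0.0
```

Emit:
arm_command([
  [[19,-45,0],0,1],
  [[19,-45,0],0,1],
  [[19,-46,0],0,1],
  [[19,-46,0],0,1],
  [[20,-46,0],0,1],
  [[0,0,0],0,1],
  [[0,0,0],0,1],
])

```text
t: 2.48
tcp_pos: [0.5761, -0.1959, 0.2415]
tool_rot: [0.189, 0.982, 0.001, -0.001]
force: [-0.1, -0.7, 0.2]
finger_gap: -0.001
```

```bash
python3 - <<'E'
from h import *
for n in("side","top"):
    cv2.imwrite(f"pics/{n}1.png",manip.snapshot(n))
s=manip.sense();print(s["t"],s["tcp_pos"],s["tool_rot"],s["force"],s["ft_torque"],s["finger_gap"])
E
```

```text
2.575 [ 0.57614211 -0.19504945  0.24194845] [ 1.88237519e-01  9.82123051e-01  4.11659618e-04 -8.83172324e-04] [-0.00273384 -0.58101744 -0.26781172] [-0.03374057 -0.00963013  0.02848015] -0.0038983831882598192
```

View pics/side1.png

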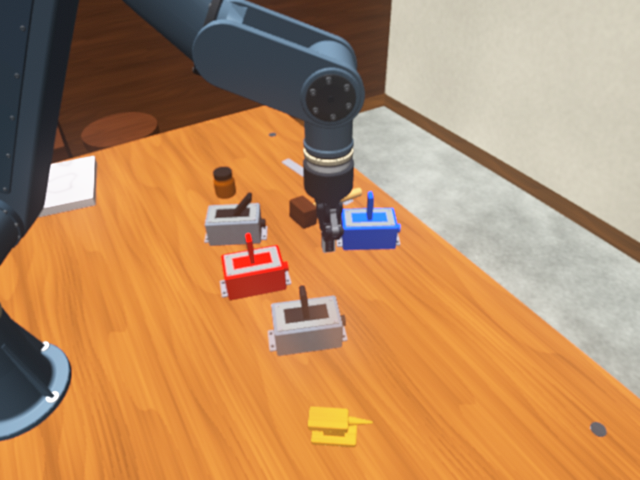

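The shut fingers hang over the far side of the tripped box, with the fingertip at about (331,250). I'll check its height.

```bash
python3 - <<'E'
from h import *
for z in (.22,.225,.23,.235,.24):print(z,onz("side",(331,249),z))
s=cv2.imread("pics/side1.png")[190:270,290:380]
cv2.imwrite("pics/sc1.png",cv2.resize(s,None,fx=6,fy=6,interpolation=cv2.INTER_CUBIC))
E
```

```text
0.22 [ 0.58790305 -0.18653917  0.22      ]
0.225 [ 0.58492657 -0.19121611  0.225     ]
0.23 [ 0.5819501  -0.19589304  0.23      ]
0.235 [ 0.57897362 -0.20056998  0.235     ]
0.24 [ 0.57599715 -0.20524691  0.24      ]
```

View pics/sc1.png

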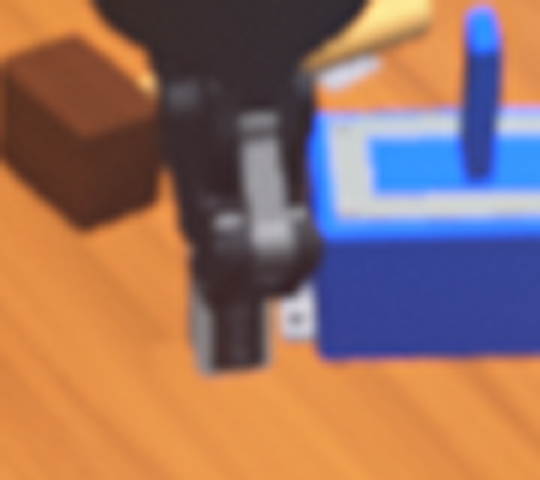

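Emit:
arm_command([
  [[0,0,-30],0,1],
  [[0,0,-30],0,1],
  [[0,0,-30],0,1],
  [[0,0,-25],0,1],
  [[0,0,-14],0,1],
  [[0,0,0],0,1],
  [[0,0,0],0,1],
])

```text
t: 3.45
tcp_pos: [0.5777, -0.1965, 0.1144]
tool_rot: [0.189, 0.982, -0.0, 0.001]
force: [0.4, -0.9, -0.5]
finger_gap: 0.003
```

Emit:
arm_command([
  [[-3.7,1.5,0],0,1],
  [[-3.7,1.5,0],0,1],
  [[-3.7,1.5,0],0,1],
  [[-2.8,1.1,0],0,1],
  [[-2.8,1.1,0],0,1],
  [[0,0,0],0,1],
])

```text
t: 4.2
tcp_pos: [0.56, -0.1897, 0.1133]
tool_rot: [0.189, 0.982, 0.0, -0.0]
force: [-0.3, -0.8, -0.0]
finger_gap: -0.004
```

Emit:
arm_command([
  [[-1.9,0.7,0],0,1],
  [[-1.9,0.7,0],0,1],
  [[-1.9,0.7,0],0,1],
  [[-1.9,0.7,0],0,1],
  [[0,0,0],0,1],
])

```text
t: 4.82
tcp_pos: [0.5525, -0.1869, 0.1133]
tool_rot: [0.189, 0.982, 0.0, -0.0]
force: [0.3, 0.2, -0.0]
finger_gap: 0.002
```

Emit:
arm_command([
  [[-1.9,0.7,0],0,1],
  [[-1.9,0.7,0],0,1],
  [[-1.9,0.7,0],0,1],
  [[0,0,0],0,1],
])

```text
t: 5.32
tcp_pos: [0.5475, -0.1851, 0.1135]
tool_rot: [0.189, 0.982, -0.0, 0.001]
force: [2.2, -0.1, -0.5]
finger_gap: -0.003
```

Emit:
arm_command([
  [[-1.4,0.6,0],0,1],
  [[-1.4,0.6,0],0,1],
  [[0,0,0],0,1],
])

```text
t: 5.7
tcp_pos: [0.544, -0.1837, 0.1134]
tool_rot: [0.189, 0.982, -0.0, -0.0]
force: [2.4, 0.2, 0.3]
finger_gap: -0.0
```

Emit:
arm_command([
  [[-1.4,0.6,0],0,1],
  [[-1.4,0.6,0],0,1],
  [[0,0,0],0,1],
])

```text
t: 6.08
tcp_pos: [0.541, -0.1824, 0.1132]
tool_rot: [0.189, 0.982, 0.0, -0.0]
force: [0.3, -0.5, -1.1]
finger_gap: -0.001
```

Emit:
arm_command([
  [[-1.4,0.6,0],0,1],
  [[0,0,0],0,1],
])

```text
t: 6.32
tcp_pos: [0.5397, -0.1818, 0.1132]
tool_rot: [0.189, 0.982, 0.0, -0.0]
force: [1.7, -1.3, -0.7]
finger_gap: -0.002
```

Emit:
arm_command([
  [[-1.4,0.6,0],0,1],
  [[-1.4,0.6,0],0,1],
  [[0,0,0],0,1],
])

```text
t: 6.7
tcp_pos: [0.5368, -0.1806, 0.1133]
tool_rot: [0.189, 0.982, 0.0, -0.0]
force: [1.4, -1.4, -1.6]
finger_gap: -0.001
```

Emit:
arm_command([
  [[-1.4,0.6,0],0,1],
  [[0,0,0],0,1],
])

```text
t: 6.95
tcp_pos: [0.5359, -0.1802, 0.1134]
tool_rot: [0.189, 0.982, -0.0, 0.0]
force: [1.5, -1.8, -2.0]
finger_gap: 0.0
```

Emit:
arm_command([
  [[-1.4,0.6,0],0,1],
  [[0,0,0],0,1],
])

```text
t: 7.2
tcp_pos: [0.5353, -0.18, 0.1136]
tool_rot: [0.189, 0.982, -0.0, 0.001]
force: [5.3, -1.1, -2.0]
finger_gap: 0.002
```

Emit:
arm_command([
  [[-0.9,0.4,0],0,1],
  [[0,0,0],0,1],
])

```text
t: 7.45
tcp_pos: [0.535, -0.1799, 0.1137]
tool_rot: [0.189, 0.982, -0.001, 0.002]
force: [5.6, -2.0, -1.5]
finger_gap: 0.001
```

Emit:
arm_command([
  [[-0.9,0.4,0],0,1],
  [[0,0,0],0,1],
])

```text
t: 7.7
tcp_pos: [0.5347, -0.1798, 0.1138]
tool_rot: [0.189, 0.982, -0.001, 0.003]
force: [6.1, -3.3, -2.5]
finger_gap: -0.002
```

Emit:
arm_command([
  [[-0.9,0.4,0],0,1],
  [[0,0,0],0,1],
])

```text
t: 7.95
tcp_pos: [0.5345, -0.1798, 0.114]
tool_rot: [0.189, 0.982, -0.001, 0.003]
force: [7.2, -2.5, -1.6]
finger_gap: 0.001
```

Emit:
arm_command([
  [[-0.9,0.4,0],0,1],
  [[0,0,0],0,1],
])

```text
t: 8.2
tcp_pos: [0.5342, -0.1797, 0.1142]
tool_rot: [0.189, 0.982, -0.001, 0.004]
force: [8.2, -2.9, -2.3]
finger_gap: -0.0
```

Emit:
arm_command([
  [[-0.9,0.4,0],0,1],
  [[0,0,0],0,1],
])

```text
t: 8.45
tcp_pos: [0.5338, -0.1796, 0.1143]
tool_rot: [0.189, 0.982, -0.001, 0.005]
force: [8.7, -3.1, -2.2]
finger_gap: -0.002
```

Emit:
arm_command([
  [[-0.9,0.4,0],0,1],
  [[0,0,0],0,1],
])

```text
t: 8.7
tcp_pos: [0.533, -0.1792, 0.1144]
tool_rot: [0.189, 0.982, -0.001, 0.005]
force: [8.6, -4.3, -2.5]
finger_gap: -0.002
```

Emit:
arm_command([
  [[-0.9,0.4,0],0,1],
  [[0,0,0],0,1],
])

```text
t: 8.95
tcp_pos: [0.5322, -0.1789, 0.1144]
tool_rot: [0.189, 0.982, -0.001, 0.005]
force: [9.0, -3.7, -2.8]
finger_gap: -0.001
```

Emit:
arm_command([
  [[-0.9,0.4,0],0,1],
  [[0,0,0],0,1],
])

```text
t: 9.2
tcp_pos: [0.5313, -0.1786, 0.1144]
tool_rot: [0.189, 0.982, -0.002, 0.005]
force: [8.9, -3.7, -1.7]
finger_gap: -0.005
```

Emit:
arm_command([
  [[-0.9,0.4,0],0,1],
  [[0,0,0],0,1],
])

```text
t: 9.45
tcp_pos: [0.5304, -0.1782, 0.1145]
tool_rot: [0.189, 0.982, -0.002, 0.005]
force: [8.9, -3.7, -2.3]
finger_gap: 0.001
```

Emit:
arm_command([
  [[-0.9,0.4,0],0,1],
  [[0,0,0],0,1],
])

```text
t: 9.7
tcp_pos: [0.5294, -0.1778, 0.1145]
tool_rot: [0.189, 0.982, -0.002, 0.005]
force: [8.4, -3.9, -2.5]
finger_gap: -0.003
```

Emit:
arm_command([
  [[-0.9,0.4,0],0,1],
  [[-0.9,0.4,0],0,1],
  [[0,0,0],0,1],
])

```text
t: 10.07
tcp_pos: [0.5276, -0.177, 0.1145]
tool_rot: [0.189, 0.982, -0.002, 0.005]
force: [8.1, -4.3, -1.5]
finger_gap: 0.005
```

Emit:
arm_command([
  [[-0.9,0.4,0],0,1],
  [[0,0,0],0,1],
])

```text
t: 10.32
tcp_pos: [0.5266, -0.1766, 0.1145]
tool_rot: [0.189, 0.982, -0.002, 0.005]
force: [6.4, -4.3, -1.7]
finger_gap: -0.002
```

Emit:
arm_command([
  [[-0.9,0.4,0],0,1],
  [[0,0,0],0,1],
])

```text
t: 10.58
tcp_pos: [0.5256, -0.1762, 0.1146]
tool_rot: [0.189, 0.982, -0.002, 0.005]
force: [7.7, -3.8, -0.7]
finger_gap: 0.001
```

Emit:
arm_command([
  [[-0.9,0.4,0],0,1],
  [[0,0,0],0,1],
])

```text
t: 10.82
tcp_pos: [0.5247, -0.1758, 0.1145]
tool_rot: [0.189, 0.982, -0.002, 0.005]
force: [7.8, -4.3, -1.8]
finger_gap: -0.0
```

Emit:
arm_command([
  [[-0.9,0.4,0],0,1],
  [[0,0,0],0,1],
])

```text
t: 11.08
tcp_pos: [0.5238, -0.1753, 0.1146]
tool_rot: [0.189, 0.982, -0.002, 0.005]
force: [8.0, -3.7, -0.8]
finger_gap: 0.001
```

Emit:
arm_command([
  [[-0.9,0.4,0],0,1],
  [[0,0,0],0,1],
])

```text
t: 11.32
tcp_pos: [0.5235, -0.1752, 0.1147]
tool_rot: [0.189, 0.982, -0.002, 0.005]
force: [8.7, -3.9, -0.8]
finger_gap: -0.001
```

Emit:
arm_command([
  [[-1.9,0.7,0],0,1],
  [[0,0,0],0,1],
])

```text
t: 11.58
tcp_pos: [0.5228, -0.1751, 0.1151]
tool_rot: [0.189, 0.982, -0.002, 0.007]
force: [10.2, -4.5, 0.2]
finger_gap: 0.001
```

Emit:
arm_command([
  [[-1.9,0.7,0],0,1],
  [[0,0,0],0,1],
])

```text
t: 11.82
tcp_pos: [0.5222, -0.175, 0.1155]
tool_rot: [0.189, 0.982, -0.002, 0.009]
force: [11.3, -3.6, -0.7]
finger_gap: 0.001
```

Emit:
arm_command([
  [[-1.9,0.7,0],0,1],
  [[0,0,0],0,1],
])

```text
t: 12.08
tcp_pos: [0.5217, -0.1749, 0.1159]
tool_rot: [0.189, 0.982, -0.003, 0.01]
force: [14.2, -4.1, -0.1]
finger_gap: -0.003
```

Emit:
arm_command([
  [[-1.9,0.7,0],0,1],
  [[0,0,0],0,1],
])

```text
t: 12.32
tcp_pos: [0.5211, -0.1748, 0.1163]
tool_rot: [0.189, 0.982, -0.003, 0.012]
force: [16.1, -5.2, -0.0]
finger_gap: -0.0
```

Emit:
arm_command([
  [[-0.9,0.4,0],0,1],
  [[0,0,0],0,1],
])

```text
t: 12.58
tcp_pos: [0.5209, -0.1748, 0.1165]
tool_rot: [0.19, 0.982, -0.004, 0.013]
force: [16.9, -4.8, -0.6]
finger_gap: -0.0
```

Emit:
arm_command([
  [[-0.6,0.2,0],0,1],
  [[0,0,0],0,1],
  [[0,0,0],0,1],
  [[0,0,0],0,1],
])

```text
t: 13.08
tcp_pos: [0.5207, -0.1748, 0.1166]
tool_rot: [0.19, 0.982, -0.004, 0.013]
force: [16.9, -6.0, -0.5]
finger_gap: -0.002
```

Emit:
arm_command([
  [[0,0,0],0,1],
  [[4.6,-1.9,0],0,1],
  [[9.3,-3.7,0],0,1],
  [[13.9,-5.6,0],0,1],
  [[13.9,-5.6,0],0,1],
  [[0,0,0],0,1],
  [[0,0,30],0,1],
  [[0,0,40],0,1],
  [[0,0,10],0,1],
  [[0,0,0],0,1],
  [[0,0,0],0,1],
])

```text
t: 14.45
tcp_pos: [0.5503, -0.1854, 0.1917]
tool_rot: [0.189, 0.982, 0.001, -0.002]
force: [-0.6, -0.3, 1.2]
finger_gap: -0.002
```

```bash
python3 - <<'E'
from h import *
cv2.imwrite("pics/side2.png",manip.snapshot("side"))
s=cv2.imread("pics/side2.png")[230:370,220:380]
cv2.imwrite("pics/sc2.png",cv2.resize(s,None,fx=4,fy=4,interpolation=cv2.INTER_CUBIC))
E
```

```text
(no output)
```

View pics/sc2.png

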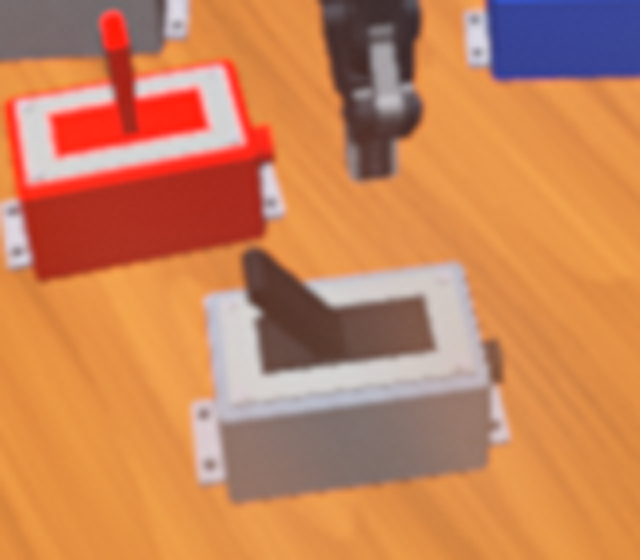

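The lever now leans off, with its end at crop (255,262). I'll cross over it to the near side and push it on.

Emit:
arm_command([
  [[-29,12,0],0,1],
  [[-30,12,0],0,1],
  [[-30,12,0],0,1],
  [[0,0,0],0,1],
  [[0,0,-30],0,1],
  [[0,0,-30],0,1],
  [[0,0,-20],0,1],
  [[0,0,0],0,1],
  [[0,0,0],0,1],
])

```text
t: 15.62
tcp_pos: [0.4634, -0.1506, 0.1134]
tool_rot: [0.189, 0.982, -0.0, 0.0]
force: [0.6, 0.3, -0.1]
finger_gap: -0.0
```

Emit:
arm_command([
  [[5.6,-2.2,0],0,1],
  [[4.6,-1.9,0],0,1],
  [[3.7,-1.5,0],0,1],
  [[3.7,-1.5,0],0,1],
  [[3.7,-1.5,0],0,1],
  [[3.7,-1.5,0],0,1],
  [[3.7,-1.5,0],0,1],
  [[0,0,0],0,1],
])

```text
t: 16.62
tcp_pos: [0.4918, -0.1618, 0.1133]
tool_rot: [0.189, 0.982, -0.0, 0.0]
force: [-1.9, 1.3, 1.3]
finger_gap: 0.001
```

Emit:
arm_command([
  [[3.7,-1.5,0],0,1],
  [[3.7,-1.5,0],0,1],
  [[3.7,-1.5,0],0,1],
  [[3.7,-1.5,0],0,1],
  [[3.7,-1.5,0],0,1],
  [[3.7,-1.5,0],0,1],
  [[3.7,-1.5,0],0,1],
  [[3.7,-1.5,0],0,1],
  [[0,0,0],0,1],
])

```text
t: 17.75
tcp_pos: [0.5217, -0.174, 0.1133]
tool_rot: [0.189, 0.982, -0.0, 0.001]
force: [-0.5, 0.7, -0.3]
finger_gap: -0.005
```

Emit:
arm_command([
  [[2.8,-1.1,0],0,1],
  [[2.8,-1.1,0],0,1],
  [[0,0,0],0,1],
])

```text
t: 18.12
tcp_pos: [0.5271, -0.1762, 0.1133]
tool_rot: [0.189, 0.982, -0.0, 0.001]
force: [-1.1, 0.4, 0.8]
finger_gap: 0.001
```

Emit:
arm_command([
  [[1.9,-0.8,0],0,1],
  [[1.9,-0.8,0],0,1],
  [[0,0,0],0,1],
])

```text
t: 18.5
tcp_pos: [0.5306, -0.1775, 0.1131]
tool_rot: [0.189, 0.982, 0.0, 0.0]
force: [-0.9, -0.4, 0.2]
finger_gap: -0.001
```

Emit:
arm_command([
  [[1.9,-0.8,0],0,1],
  [[1.9,-0.8,0],0,1],
  [[0,0,0],0,1],
])

```text
t: 18.88
tcp_pos: [0.5344, -0.1791, 0.1132]
tool_rot: [0.189, 0.982, 0.0, 0.0]
force: [-2.3, 0.5, -1.2]
finger_gap: -0.001
```

Emit:
arm_command([
  [[1.9,-0.8,0],0,1],
  [[1.9,-0.8,0],0,1],
  [[0,0,0],0,1],
])

```text
t: 19.25
tcp_pos: [0.5386, -0.181, 0.1135]
tool_rot: [0.189, 0.982, -0.0, 0.001]
force: [-1.7, 1.1, 0.6]
finger_gap: -0.003
```

Emit:
arm_command([
  [[1.9,-0.8,0],0,1],
  [[1.9,-0.8,0],0,1],
  [[0,0,0],0,1],
])

```text
t: 19.62
tcp_pos: [0.5423, -0.1826, 0.1135]
tool_rot: [0.189, 0.982, -0.0, 0.001]
force: [-1.5, 0.4, 0.0]
finger_gap: 0.001
```

Emit:
arm_command([
  [[1.9,-0.8,0],0,1],
  [[1.9,-0.8,0],0,1],
  [[0,0,0],0,1],
])

```text
t: 20.0
tcp_pos: [0.5461, -0.1842, 0.1134]
tool_rot: [0.189, 0.982, -0.0, 0.001]
force: [-1.3, 0.2, 0.4]
finger_gap: 0.002
```

Emit:
arm_command([
  [[1.9,-0.8,0],0,1],
  [[0,0,0],0,1],
])

```text
t: 20.25
tcp_pos: [0.5478, -0.1849, 0.1134]
tool_rot: [0.189, 0.982, -0.0, 0.0]
force: [-1.6, 1.0, -0.1]
finger_gap: -0.002
```

Emit:
arm_command([
  [[1.9,-0.8,0],0,1],
  [[0,0,0],0,1],
])

```text
t: 20.5
tcp_pos: [0.5497, -0.1857, 0.1134]
tool_rot: [0.189, 0.982, -0.0, 0.0]
force: [-0.5, 1.0, 0.5]
finger_gap: 0.001
```

Emit:
arm_command([
  [[1.9,-0.8,0],0,1],
  [[0,0,0],0,1],
])

```text
t: 20.75
tcp_pos: [0.5517, -0.1865, 0.1134]
tool_rot: [0.189, 0.982, -0.0, 0.0]
force: [-1.4, 0.2, -0.1]
finger_gap: -0.002
```

Emit:
arm_command([
  [[1.4,-0.6,0],0,1],
  [[0,0,0],0,1],
])

```text
t: 21.0
tcp_pos: [0.5529, -0.187, 0.1133]
tool_rot: [0.189, 0.982, -0.0, 0.0]
force: [-0.8, 1.5, -0.5]
finger_gap: -0.004
```

Emit:
arm_command([
  [[1.4,-0.6,0],0,1],
  [[0,0,0],0,1],
])

```text
t: 21.25
tcp_pos: [0.5535, -0.1872, 0.1133]
tool_rot: [0.189, 0.982, 0.0, -0.001]
force: [-3.2, 0.6, 1.1]
finger_gap: -0.001
```

Emit:
arm_command([
  [[1.4,-0.6,0],0,1],
  [[0,0,0],0,1],
])

```text
t: 21.5
tcp_pos: [0.5536, -0.1873, 0.1132]
tool_rot: [0.189, 0.982, 0.001, -0.002]
force: [-6.6, 1.7, 4.0]
finger_gap: 0.0
```

Emit:
arm_command([
  [[1.4,-0.6,0],0,1],
  [[0,0,0],0,1],
])

```text
t: 21.75
tcp_pos: [0.5537, -0.1873, 0.1131]
tool_rot: [0.188, 0.982, 0.001, -0.004]
force: [-8.7, 2.5, 6.3]
finger_gap: -0.0
```

Hard on stop: the force jumped to about 9 N and the position stalled. Now back off and rise.

Emit:
arm_command([
  [[-2.8,1.1,0],0,1],
  [[-9.3,3.7,0],0,1],
  [[-18.6,7.4,0],0,1],
  [[-18.6,7.4,0],0,1],
  [[0,0,0],0,1],
  [[0,0,40],0,1],
  [[0,0,50],0,1],
  [[-30,10,30],0,1],
  [[-40,10,20],0,1],
  [[0,0,0],0,1],
  [[0,0,0],0,1],
])

```text
t: 23.12
tcp_pos: [0.4392, -0.1501, 0.2539]
tool_rot: [0.189, 0.982, -0.001, 0.002]
force: [0.7, 0.2, -0.0]
finger_gap: 0.001
```

```bash
python3 - <<'E'
from h import *
a=manip.snapshot("side");cv2.imwrite("pics/side3.png",a)
s=a[150:370,190:410]
cv2.imwrite("pics/sc3.png",cv2.resize(s,(600,600),interpolation=cv2.INTER_CUBIC))
a=manip.snapshot("top")
cv2.imwrite("pics/tc3.png",cv2.resize(a[215:325,190:430],None,fx=3,fy=3,interpolation=cv2.INTER_CUBIC))
s=manip.sense();print(s["t"],s["force"],s["tcp_pos"])
E
```

```text
23.225 [-0.32440478 -0.40963534 -0.16275438] [ 0.43896273 -0.149885    0.25310149]
```

View pics/sc3.png

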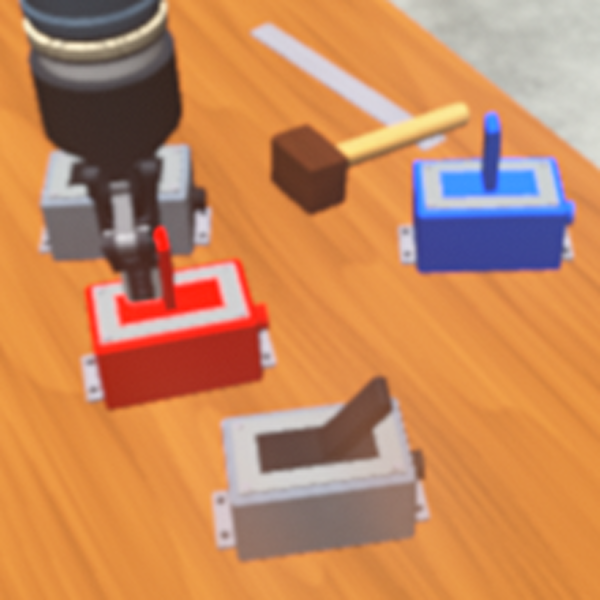

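View pics/tc3.png

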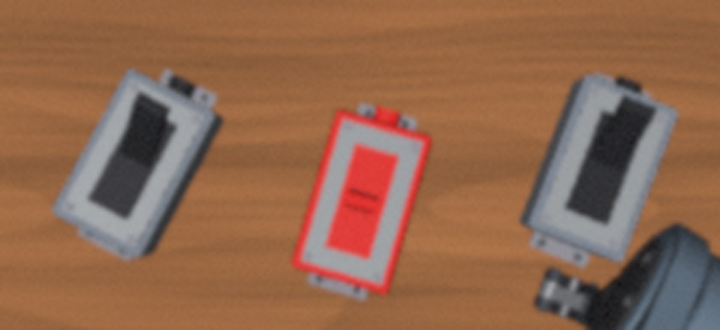

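The side and top views show the lever leaning fully on like its neighbour, and the gripper clear of everything.

```bash
python3 -c "
from station import manip
print(manip.sign_off())"
```

```text
the job is handed in; nothing more can be done
None
```

The tripped breaker is reset: I pushed its lever to the off stop, then threw it fully on, and let go. I handed the job in at about 23 s of the 46 s allowed.

- **Off:** I pushed with shut fingers from the far side. The stiff zone took about 9 N, then the lever came up hard at about -0.6 rad. I pressed to roughly 18 N (about 0.8 N m, or 18 N at 44 mm) and held it briefly.
- **On:** I crossed over to the near side and pushed at 1–2 N all the way. There was no block on the way, so the latch had reset. The lever stopped hard at about +0.7 rad, estimated from the finger position, where I pressed to about 9 N.
- **Last checks:** The side and top pictures show the lever leaning on like its neighbour. The other breaker and the bystanders in view looked unmoved; the dye jar and anvil were outside my last cropped pictures. The gripper was clear, with the force reading near zero. No check failed. The two cameras agreed on the box position to about 1.5 mm, and their yaw estimates differed by up to 0.03 rad.

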